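# Crack open a sealed incubation box with a wedge

### The job

The clear incubation box with the blue lid has come out of the incubator and its lid is stuck down on the gasket. Swing the grey latch lever on the front of the box outwards and down, well clear of the lid; then take the orange wedge by its grip block and push it, flat on the white ledge, tip first under the lip of the lid until the lid has just lifted off its seal (about 5 mm at the lip, certainly less than 9). Finish while still gripping the wedge there, the lid resting on it so that the box can vent, and leave the sample pot, the stain bottle and the coverslip box beside it where they are.

Things in the scene. Friction and masses are not known exactly. Their poses are not given: they have to be found in the camera images.
- jar: clear box with culture dishes in it, fixed to the worktop, 150 (x) x 220 (y) mm, 80 mm high to the top of its white rim; a 3 mm black gasket lies on the rim, the blue lid on that. Origin under its centre on the worktop; -x is its front (latch and ledge, towards the robot), +x the hinge side, +y its left seen from the robot
- lid_front (a point): on the lid: middle of its front edge (where the latch holds it), at its top, 91 mm above the worktop when shut. Lid 170 (x) x 240 (y) x 8 mm; a raised panel (98 mm high, red valve on it to 112 mm) begins 62 mm behind this edge, so there is flat lid behind the latch tab. Hinged at the back; it falls shut by itself and presses on a wedge at the lip with about 3 to 5 N
- ledge_mouth (a point): on top of the white ledge (80 mm above the worktop), straight below the front end of the lid's lip, mid-width; jar frame -125, 75, 80 mm, axes as the jar's. The ledge is flat, 56 mm wide, and reaches 25 mm further forward (-x). The wedge goes in along +x, at most about 45 mm past this point, where its tip meets the gasket
- lid_lip (a point): on the lid: middle of the lower edge that the wedge lifts; shut it is 5 mm above the ledge (85 mm above the worktop), so its height shows how far the lid is open. The lip is a tongue 44 mm wide (y), 9 mm thick, over the ledge; its front end is 6 mm in front of this point, bevelled underneath from 9.5 to 5 mm above the ledge
- latch (a joint): angle of the latch lever, rad: 0 closed (upright, its claw over the lid's front edge), grows as the top swings outwards to the box's front (-x) and down; 1.57 lies level, stop at 1.8. Stiff hinge: it stays where it is left; about 1.5 N at the tab moves it
- latch_tab (a point): centre of the back face (looking to +x over the lid when closed) of the lever's tab: 38 mm wide (y), 5 mm thick, leaning slightly outwards; closed it stands from 98 mm (top of the claw) to 126 mm above the worktop, this point at 112 mm. Push it outwards from behind with a closed gripper over the flat lid, or pinch it from above
- latch_pivot (a point): centre of the latch lever's hinge axis (along the jar's y), on the box front 52 mm above the worktop; fixed to the box. With the latch closed latch_tab lies 60 mm above and 8.5 mm in front of it
- wedge: loose orange wedge, about 70 g, 24 mm wide (y), 93 mm long, flat on its underside; origin under the middle of its grip block. Block: x -21 to +21 mm, 44 mm high, flat ribbed sides 24 mm apart to grip; ahead of it the wedge runs down from 21.4 mm thick at x = +20 mm to 2.5 mm at the tip, x = +72 mm
- wedge_tip (a point): middle of the wedge's tip edge, at its underside; x points ahead out of the tip. Pushed in along the ledge it begins to lift the lid when the tip is about 13 mm beyond ledge_mouth; each 10 mm more lifts the lip 3.6 mm
- pot: clear sample pot with a white screw lid, 46 mm across, 61 mm high, loose bystander left of the box; origin under its centre
- stain_violet: brown dropper bottle of stain, 33 mm across, 93 mm high, loose bystander to the right in front of the box; origin under its centre
- coverslips: small white coverslip box, 34 x 34 x 18 mm, loose bystander in front of the box; origin under its centre
There are look-alikes about, which are no part of the job. What is meant by the wedge is not turquoise or yellow, and is the larger of those in its own colour.

How it is judged:
By the outcome, as a careful person would: the job done as asked, in the order asked, and still so for the second after the job is handed in, while the arm keeps its last pose, push and grip.
It also fails if it takes over 58 s, if anything falls off the work surface, if the arm or the gripper's body presses on something with over 40 N, if the wrist force passes 120 N, or if a joint passes its speed limit or range.

### The arm

A 6-joint arm with a two-finger parallel gripper is mounted at the origin on a cart in front of the work surface, level with it; the furniture and walls round the work are solid. World frame = base frame: x ahead of the robot, y to its left, z up, the work surface at z = 0. Lengths are in m, angles in rad, forces in N, time in s.
With the tool pointing down it reaches from about 0.35 to 0.775 m from the base axis. Payload 7.3 kg.
Tool frame: the origin (TCP) lies between the finger pads; the fingertips stand 25 mm ahead of it and the grasp point (between the pads) lies 6 mm ahead of it; y points along the fingers, z is the direction in which the jaws open and shut, and the axes are right-handed (so a half turn about y gives the same grasp; the last joint's range is limited). The gripper opens to 92 mm and grips with 3 to 60 N. Pads are 19 mm wide; open, the fingers measure 130 mm over their backs; the gripper's body (75 mm by 190 mm) begins 47 mm behind the grasp point.
Start: joints at [1.125, 0.342, 1.524, -0, 1.275, -0.146], TCP at [0.155, 0.502, 0.252] pointing down, gripper open.
Joint ranges: [-2.53, 2.53], [-0.77, 2.02], [0.04, 2.7], [-1, 4.14], [0.28, 2.66], [-3.11, 3.11]. Speed limits (rad/s): [2.57, 2.57, 3.14, 3.14, 3.14, 3.14].

### API

Orientations are given as [roll, pitch, yaw] about the fixed x, y, z axes, in that order (R = Rz(yaw) Ry(pitch) Rx(roll)).
In Python, from cell import sensors, read_camera, hand_in gives the robot as it stands. The module is installed in compiled form; this text tells all that it offers.
- The arm moves only by the tool send_rows, never from a script. Its argument "motion" is a list that holds one entry, the list of rows, each a list of 4 numbers: the shift along the tool's x, y, z in m, then the turn about the tool's y in degrees. In form: [[[tx, ty, tz, twist], ...]]. A call has 1 to 8 rows; each row is the pose to reach, as a shift and turn from the pose measured when the call began, along the tool's axes at that moment; what a row does not reach only later rows make up. A row lasts 1/10 s, in which the tool goes at most 50 mm and 8.59 degrees, less where a joint would pass 70% of its speed; a pose out of reach is approached as far as the arm can. A call with a gripper value outside its range is refused whole. "gripper" is the opening, from 0 (shut) to 1 (fully open), set as the call begins (left out, the last holds). The fingers move at their own pace and stop on an object; "grip_force" is the grip in N (left out, the last holds). Time passes only in rows, so rows that repeat a pose let the fingers close. It gives the time, the measured TCP pose, the force and the opening at its end, in the units of the state.
- sensors.observe(): the state, without advancing time (a new reading comes with each control period).
- read_camera(name): name is "scene" or "top"; returns a dict with "frame" (384x512x3 uint8, red, green, blue), "fx", "fy", "cx", "cy" (pixels), "distortion" ([k1, k2, p1, p2, k3] as OpenCV has them; the pictures are not rectified), "extrinsics" (4x4, takes a point from world to camera coordinates). Camera axes: x right, y up, looking along -z (the intrinsics and any distortion apply to the point x, -y, -z); pixel columns grow to the right and rows downward; lengths in m; the calibration is good to about 2 mm. A picture is of the moment at which its call begins. There is no depth.
- hand_in(): hands the job in, once; it reports no verdict.
The state is a dict: "time": time; "qpos": joint angles; "qvel": joint speeds; "joint_efforts": joint torques, N m; "tool_pos": TCP position; "tool_rot": TCP orientation; "contact_force": force on the tool from outside, world axes, zero at the start; "torque": the same for the moment, N m; "opening": finger opening in m.
Only numpy, scipy, OpenCV 4.12 (cv2) and the standard library are available. Lean on these libraries where they do the work, as an engineer would, in place of code of your own. Each camera call takes 0.05 s, during which the arm holds its last target.

## Working session

There is one attempt and no reset: what is moved stays moved. The work goes in short steps, Python scripts to look and compute and a tool call to move; the robot and the scene stay as the last step left them, time stands still between calls to the robot, and variables do not carry over. Pictures are saved under pics/ and viewed, and the job is handed in when it is done.

Besides the shell and the picture viewer there is one more tool, called after "Call:" by a JSON object that holds its "op" and its "data", one argument or row to a line. send_rows: Moves the arm, as the interface text tells. Its arguments: {"type":"object","properties":{"motion":{"type":"array"},"gripper":{"type":"number"},"grip_force":{"type":"number"}},"required":["motion"]}

```bash
mkdir -p pics; ls; python3 - <<'E'
from cell import sensors, read_camera
import cv2,pickle
print(sensors.observe())
for n in("scene","top"):
    d=read_camera(n); pickle.dump(d,open(n+"0.pkl","wb"))
    cv2.imwrite(f"pics/{n}0.png",d["frame"][:,:,::-1])
    print(n,d["fx"],d["cx"],d["distortion"],d["extrinsics"])
E
```

```text
pics
{'time': 0.0, 'qpos': array([ 1.12502125e+00,  3.42715143e-01,  1.52503654e+00, -6.48814887e-06,
        1.27537916e+00, -1.45984485e-01]), 'qvel': array([-0.00125907, -0.00087579,  0.00235932,  0.00180935, -0.00146797,
        0.00069971]), 'joint_efforts': array([-4.63854904e-04, -4.31241095e+01, -2.44217652e+01,  7.18839490e-02,
        5.60309656e-02, -6.01935858e-05]), 'tool_pos': array([0.15485331, 0.50125256, 0.25104205]), 'tool_rot': array([-1.57231905e+00,  2.17616275e-04, -2.99788862e-01]), 'contact_force': array([0.65445223, 0.63275379, 0.39630104]), 'torque': array([ 0.02720823, -0.03931949,  0.00529787]), 'opening': 0.0918904280662596}
scene 435.0397603525825 251.20988341054542 [-0.02504594  0.          0.          0.          0.        ] [[ 0.65169546 -0.75835135 -0.0140091  -0.31498256]
 [ 0.56332405  0.47156408  0.67844922 -0.37619445]
 [-0.50789669 -0.45003394  0.73451372 -0.79344103]
 [ 0.          0.          0.          1.        ]]
top 469.05345209731837 253.55304883262338 [-0.09640264  0.          0.          0.          0.        ] [[ 0.00158847 -0.99968014 -0.02524086  0.03993519]
 [ 0.99296931 -0.00141075  0.11836367 -0.54233324]
 [-0.11836142 -0.02525141  0.99264946 -1.15356193]
 [ 0.          0.          0.          1.        ]]
```

View pics/scene0.png

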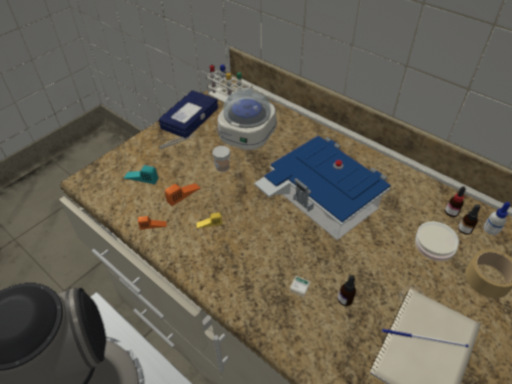

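View pics/top0.png

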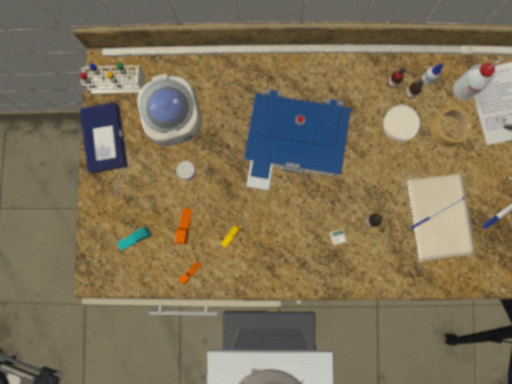

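Wedge candidates in the top view: turquoise (133,238), large orange (183,226), yellow (230,236) and small orange (190,272). By the description it is the large orange one. I'll check that in close crops.

```bash
cat > h.py <<'E'
import numpy as np,cv2,pickle
from scipy.spatial.transform import Rotation as R
def load(n): return pickle.load(open(n+".pkl","rb"))
def K(d): return np.array([[d["fx"],0,d["cx"]],[0,d["fy"],d["cy"]],[0,0,1.]])
F=np.diag([1.,-1,-1])
def proj(d,P):
    E=d["extrinsics"]; Rm=F@E[:3,:3]; t=F@E[:3,3]
    return cv2.projectPoints(np.atleast_2d(np.array(P,float)),cv2.Rodrigues(Rm)[0],t,K(d),np.array(d["distortion"]))[0][:,0]
def ray(d,uv):
    u=cv2.undistortPoints(np.array(uv,float).reshape(-1,1,2),K(d),np.array(d["distortion"]))[:,0]
    E=d["extrinsics"]; Rm=E[:3,:3]; o=-Rm.T@E[:3,3]
    return o,(np.c_[u,np.ones(len(u))]@F)@Rm
def onz(d,uv,z):
    o,v=ray(d,uv); z=np.broadcast_to(z,(len(v),)); return o+v*((z-o[2])/v[:,2])[:,None]
def crop(d,name,x0,y0,w,h,s):
    im=d["frame"][y0:y0+h,x0:x0+w,::-1]
    im=cv2.resize(im,None,fx=s,fy=s,interpolation=cv2.INTER_CUBIC)
    for k in range(0,w,10):
        cv2.line(im,(k*s,0),(k*s,4 if k%50 else 12),(255,255,255),1)
        if k%20==0: cv2.putText(im,str(x0+k),(k*s,22),0,.35,(255,255,255),1)
    for k in range(0,h,10):
        cv2.line(im,(0,k*s),(6,k*s),(255,255,255),1)
        if k%20==0: cv2.putText(im,str(y0+k),(8,k*s+4),0,.35,(255,255,255),1)
    cv2.imwrite("pics/"+name+".png",im)
E
python3 - <<'E'
from h import *
t=load("top0");s=load("scene0")
crop(t,"ct1",235,80,130,120,5 and 5)
crop(t,"ct2",110,150,150,140,4)
crop(s,"cs1",245,120,160,130,5 and 4)
crop(s,"cs2",110,140,150,100,5)
E
```

```text
(no output)
```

View pics/ct1.png

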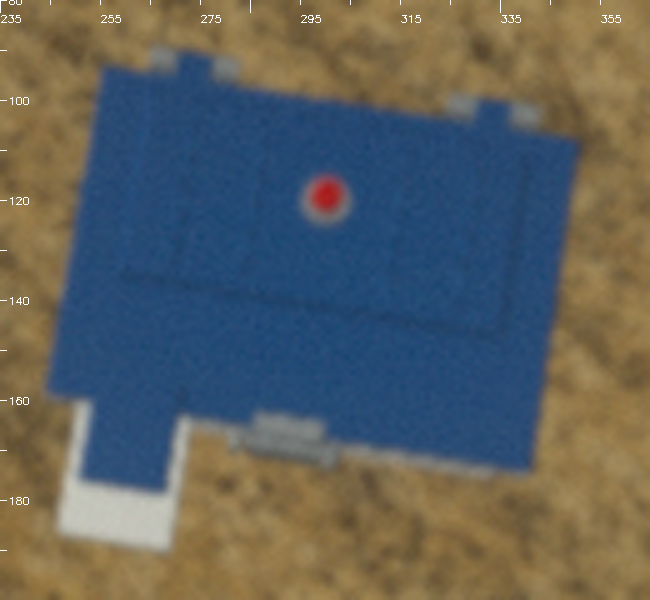

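View pics/ct2.png

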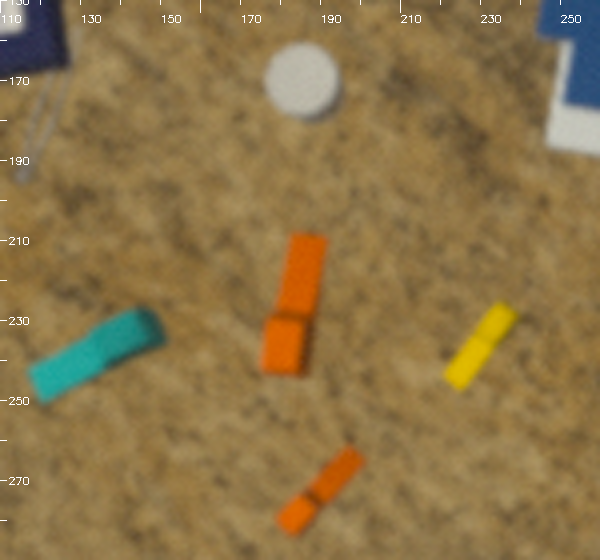

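View pics/cs1.png

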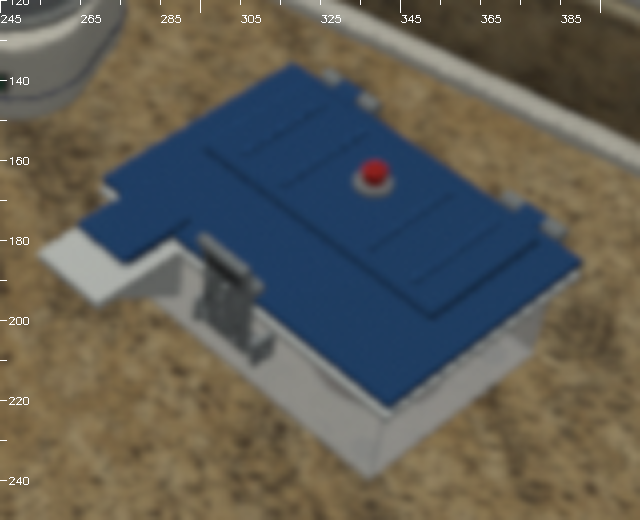

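View pics/cs2.png

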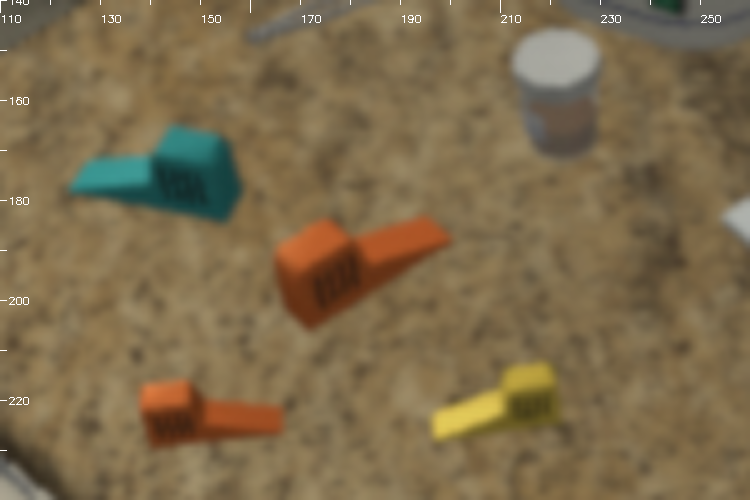

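The large orange one at (183,226) in the top view and (172,195) in the scene view is the wedge. Its block is at the rear and the tip points away from the robot. Next I'll fit the poses.

```bash
cat > fit.py <<'E'
from h import *
from scipy.optimize import least_squares
t=load("top0");s=load("scene0")
def fit(obs,x0):
    def W(p,L): 
        c,q=np.cos(p[2]),np.sin(p[2]); L=np.array(L,float)/1000
        return np.c_[p[0]+c*L[:,0]-q*L[:,1],p[1]+q*L[:,0]+c*L[:,1],L[:,2]]
    def f(p): return np.concatenate([(proj(d,W(p,[o[0] for o in ob]))-np.array([o[1] for o in ob])).ravel() for d,ob in obs])
    r=least_squares(f,x0,loss="soft_l1"); return r.x,f(r.x).reshape(-1,2).round(1),W
if __name__=="__main__":
    J=[(t,[((85,120,91),(255.6,93.2)),((85,-120,91),(351,108.4)),((-85,-120,91),(341.4,174.4)),((-85,120,91),(244.4,159)),
     ((-125,97,94),(251,176)),((-125,53,94),(268.4,178.6)),((-150,103,80),(246.4,186)),((-150,47,80),(268.8,190.2))]),
     (s,[((85,120,91),(318,135.75)),((85,-120,91),(390.5,185.75)),((-85,-120,91),(342.5,222)),((-85,120,91),(271,165)),((-150,103,80),(254.5,183)),((-150,47,80),(269.5,193.9)),((-125,97,94),(265,176.5)),((-125,53,94),(276,185))])]
    p,r,W=fit(J,[.6,0,0]); print("jar",p,np.degrees(p[2]));print(r)
    print(W(p,[(-125,75,80),(-85,0,91),(-85-1,0,112)]))
    G=[(t,[((21,12,44),(177,228.75)),((21,-12,44),(186.75,229.25)),((-21,12,44),(175.5,243)),((-21,-12,44),(185.5,243.5)),((72,12,2.5),(183.25,208.5)),((72,-12,2.5),(191.75,209.25))]),
     (s,[((-21,12,44),(165.5,190.4)),((21,12,44),(175,183.6)),((21,-12,44),(181.4,188)),((-21,-12,44),(172,194.4)),((72,12,2.5),(196,183)),((72,-12,0),(200,188)),((-21,-12,0),(172,206))])]
    p,r,W=fit(G,[.4,.15,0]); print("wedge",p,np.degrees(p[2]));print(r)
    print("pot",onz(t,[(185.5,170)],.061),"bottle",onz(t,[(375,220)],.093),"cov",onz(t,[(338,237)],.018))
E
python3 fit.py
```

```text
jar [ 0.69040869 -0.07080643 -0.16876705] -9.669639449334346
[[ 0.3 -1.2]
 [ 0.8 -0.9]
 [ 0.5  0.2]
 [-0.4 -0.6]
 [-0.5 -0.3]
 [ 0.1  0.1]
 [ 0.1  0.3]
 [ 0.4 -0.1]
 [ 0.1 -0.5]
 [ 1.1 -0.2]
 [-0.1  0.2]
 [-1.4 -0.8]
 [-0.7  0.4]
 [-0.3  2.7]
 [-1.6 -0.7]
 [-0.3  1. ]]
[[ 0.57978214  0.0241239   0.08      ]
 [ 0.60661632 -0.05652923  0.091     ]
 [ 0.60563053 -0.05636126  0.112     ]]
wedge [ 0.441495    0.22020683 -0.09480833] -5.432117414755112
[[ 0.4 -2.2]
 [ 0.1 -1.8]
 [ 0.1  0.3]
 [-0.5  0.7]
 [-0.6 -0.6]
 [-0.  -0.5]
 [-2.1  0.6]
 [ 1.9 -1.2]
 [ 1.3 -0.6]
 [-2.8  1.7]
 [-1.6  0.6]
 [ 0.3  0.9]
 [-0.2  1.7]]
pot [[0.60387708 0.2095362  0.061     ]] bottle [[ 0.47633393 -0.25144078  0.093     ]] cov [[ 0.43843081 -0.17373273  0.018     ]]
```

```bash
cat > go.py <<'E'
import numpy as np
from cell import sensors
from scipy.spatial.transform import Rotation as R
JP=[0.69040869,-0.07080643,-0.16876705]
def jw(x,y,z):
    c,q=np.cos(JP[2]),np.sin(JP[2]); return np.array([JP[0]+c*x-q*y,JP[1]+q*x+c*y,z])
def rel(P,yaw):
    o=sensors.observe(); M=R.from_euler("xyz",o["tool_rot"]).as_matrix()
    d=M.T@(np.array(P)-o["tool_pos"]); y0=np.arctan2(M[1,0],M[0,0])
    print("t",round(o["time"],2),"pos",o["tool_pos"].round(4),"rot",o["tool_rot"].round(4),"F",o["contact_force"].round(1),"op",round(o["opening"],4))
    print("row",d.round(4),"twist",round(np.degrees(y0-yaw),2))
def jar():
    o=sensors.observe(); d=o["tool_pos"]-[JP[0],JP[1],0]; c,q=np.cos(JP[2]),np.sin(JP[2])
    print("jar pos mm",(1000*np.array([c*d[0]+q*d[1],-q*d[0]+c*d[1],d[2]])).round(1))
E
python3 - <<'E'
from go import *; from h import proj,load
rel(jw(-.06,0,.22),JP[2])
t=load("top0");s=load("scene0")
for d in(t,s): print(proj(d,[jw(-.085,0,.091),jw(-.090,-.019,.112),jw(-.090,.019,.126),jw(-.090,-.019,.126)]))
E
```

```text
t 0.1 pos [0.1549 0.5013 0.2511] rot [-1.5722e+00  2.0000e-04 -2.9980e-01] F [0.5 0.3 0.2] op 0.0919
row [ 0.6211  0.0315 -0.3962] twist -7.51
[[292.86662463 166.39918094]
 [300.95289081 168.16074543]
 [285.38717332 164.4565344 ]
 [301.40013829 167.10608745]]
[[303.75307787 191.39332552]
 [308.76175544 190.83815911]
 [297.47681577 177.3540346 ]
 [309.28255597 186.57752824]]
```

Call:
{"op": "send_rows", "data": {
  "motion": [
    [[0.2,0.01,-0.13,-4],[0.62,0.031,-0.396,-7.5],[0.62,0.031,-0.396,-7.5],[0.62,0.031,-0.396,-7.5],[0.62,0.031,-0.396,-7.5],[0.62,0.031,-0.396,-7.5],[0.62,0.031,-0.396,-7.5],[0.62,0.031,-0.396,-7.5]]
  ],
  "gripper": 0
}}

```text
time: 0.9
tool_pos: [0.4138, 0.1945, 0.2346]
tool_rot: [-1.572, 0.001, -0.169]
contact_force: [0.4, 0.8, 0.3]
opening: 0.0324
```

```bash
python3 -c "
from go import *
rel(jw(-.06,0,.22),JP[2]);jar()"
```

```text
t 0.9 pos [0.4138 0.1945 0.2346] rot [-1.5721e+00  6.0000e-04 -1.6900e-01] F [0.4 0.8 0.3] op 0.0324
row [ 0.2573  0.0147 -0.215 ] twist -0.01
jar pos mm [-317.3  215.1  234.6]
```

Call:
{"op": "send_rows", "data": {
  "motion": [
    [[0.257,0.015,-0.215,0],[0.257,0.015,-0.215,0],[0.257,0.015,-0.215,0],[0.257,0.015,-0.215,0],[0.257,0.015,-0.215,0],[0.257,0.015,-0.215,0],[0.257,0.015,-0.215,0],[0.257,0.015,-0.215,0]]
  ]
}}

```text
time: 1.7
tool_pos: [0.6326, -0.0649, 0.2178]
tool_rot: [-1.573, 0.001, -0.173]
contact_force: [-1.3, -0.4, -0.2]
opening: 0.0003
```

```bash
python3 -c "
from go import *
rel(jw(-.06,0,.128),JP[2]);jar()"
```

```text
t 1.7 pos [ 0.6326 -0.0649  0.2178] rot [-1.5731e+00  1.3000e-03 -1.7330e-01] F [-1.3 -0.4 -0.2] op 0.0003
row [-0.0019  0.0898  0.0041] twist -0.26
jar pos mm [-58.   -3.9 217.8]
```

Call:
{"op": "send_rows", "data": {
  "motion": [
    [[-0.002,0.03,0.003,0],[-0.002,0.06,0.003,0],[-0.002,0.08,0.003,0],[-0.002,0.087,0.003,0],[-0.002,0.087,0.003,0]]
  ]
}}

```text
time: 2.2
tool_pos: [0.6303, -0.0612, 0.1299]
tool_rot: [-1.573, 0.004, -0.173]
contact_force: [-0.0, 0.2, 0.2]
opening: 0.0002
```

```bash
python3 -c "
from go import *
from h import *
from cell import read_camera
rel(jw(-.06,0,.128),JP[2]);jar()
d=read_camera('scene');crop(d,'s1',230,100,150,130,5 and 4)"
```

```text
t 2.2 pos [ 0.6303 -0.0612  0.1299] rot [-1.5729  0.0037 -0.1729] F [-0.   0.2  0.2] op 0.0002
row [0.0009 0.0019 0.0006] twist -0.24
jar pos mm [-60.9  -0.6 129.9]
```

View pics/s1.png

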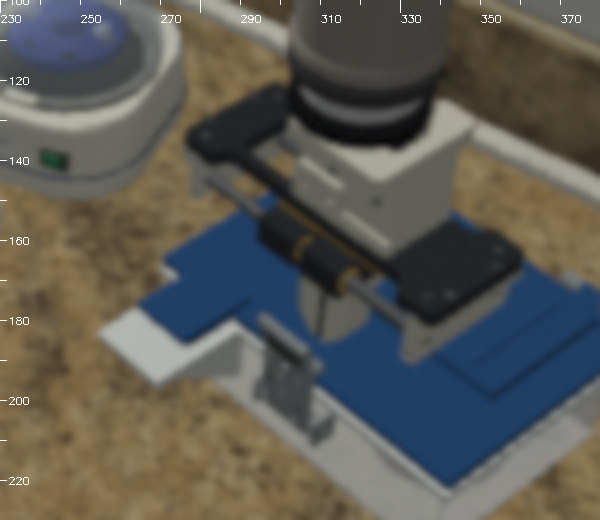

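Call:
{"op": "send_rows", "data": {
  "motion": [
    [[-0.012,-0.008,0,0],[-0.021,-0.008,0,0],[-0.032,-0.006,0,0],[-0.042,-0.002,0,0],[-0.052,0.005,0,0],[-0.061,0.014,0,0],[-0.066,0.022,0,0],[-0.066,0.022,0,0]]
  ]
}}

```text
time: 3.05
tool_pos: [0.565, -0.0498, 0.109]
tool_rot: [-1.573, 0.003, -0.173]
contact_force: [-2.1, 0.2, 0.1]
opening: 0.0008
```

```bash
python3 -c "
from go import *
from h import *
from cell import read_camera
rel(jw(-.127,0,.1075),JP[2]);jar()
d=read_camera('scene');crop(d,'s2',230,100,150,130,5 and 4)"
```

```text
t 3.05 pos [ 0.565  -0.0498  0.109 ] rot [-1.5729  0.0027 -0.1729] F [-2.1  0.2  0.1] op 0.0008
row [0.0001 0.0015 0.0004] twist -0.23
jar pos mm [-127.1   -0.4  109. ]
```

View pics/s2.png

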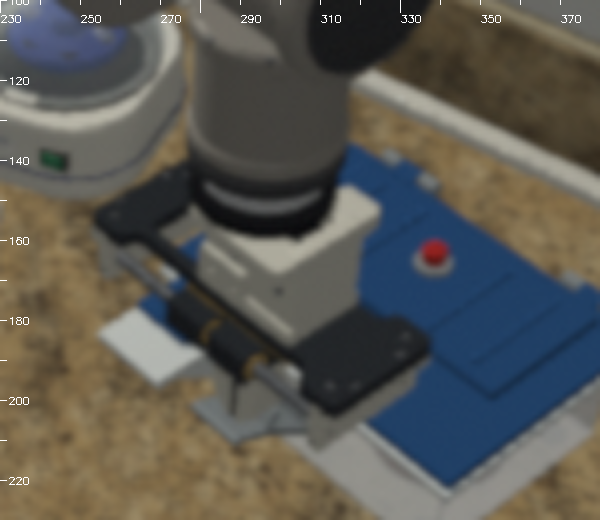

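Call:
{"op": "send_rows", "data": {
  "motion": [
    [[-0.004,0.009,0,0],[-0.008,0.018,0,0],[-0.013,0.026,0,0],[-0.013,0.033,0,0],[-0.013,0.039,0,0],[-0.013,0.039,0,0]]
  ]
}}

```text
time: 3.7
tool_pos: [0.5522, -0.0477, 0.0692]
tool_rot: [-1.573, 0.004, -0.173]
contact_force: [-0.1, -0.4, -0.5]
opening: 0.0006
```

Call:
{"op": "send_rows", "data": {
  "motion": [
    [[0,-0.04,0,0],[-0.05,-0.08,0.03,0],[-0.1,-0.12,0.06,2],[-0.14,-0.13,0.12,4],[-0.14,-0.13,0.16,4]]
  ],
  "gripper": 1
}}

```text
time: 4.2
tool_pos: [0.4517, 0.0948, 0.1928]
tool_rot: [-1.573, 0.002, -0.246]
contact_force: [1.4, 0.2, -0.2]
opening: 0.0355
```

```bash
python3 -c "
from go import *
from h import *
from cell import read_camera
rel([.4415,.2202,.15],-.0948);jar()
d=read_camera('scene');crop(d,'s3',130,130,200,130,4)
pickle.dump(d,open('scene1.pkl','wb'))"
```

```text
t 4.2 pos [0.4517 0.0948 0.1928] rot [-1.5727  0.0021 -0.2459] F [ 1.4  0.2 -0.2] op 0.0355
row [-0.0403  0.0426  0.1192] twist -8.66
jar pos mm [-263.2  123.2  192.8]
```

View pics/s3.png

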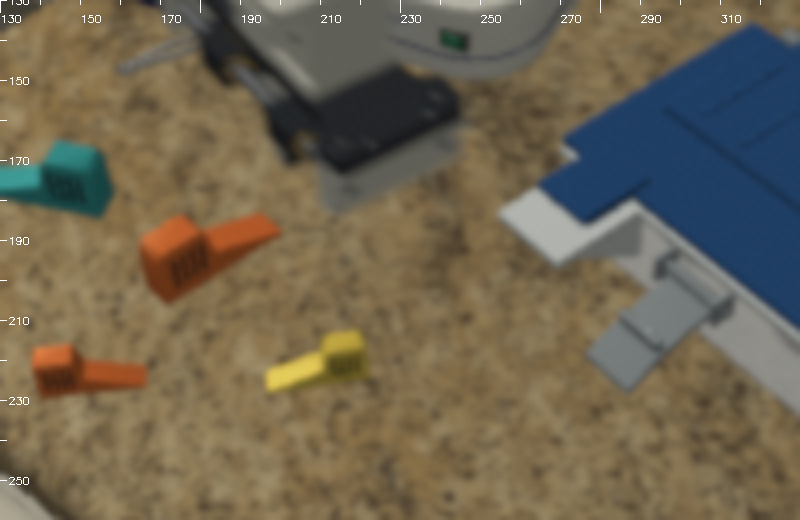

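The latch now lies level with its tip at (287,223). Next I'll overlay the fitted wedge and box to refine the poses.

```bash
cat > ov.py <<'E'
from h import *
import sys
def W(p,L):
    c,q=np.cos(p[2]),np.sin(p[2]); L=np.array(L,float)/1000
    return np.c_[p[0]+c*L[:,0]-q*L[:,1],p[1]+q*L[:,0]+c*L[:,1],L[:,2]+(p[3] if len(p)>3 else 0)]
prof=[(-21,0),(-21,44),(21,44),(21,21.4),(72,2.5),(72,0)]
def wl():
    o=[]
    for y in(-12,12): o+=[((a[0],y,a[1]),(b[0],y,b[1])) for a,b in zip(prof,prof[1:]+prof[:1])]
    return o+[((x,-12,z),(x,12,z)) for x,z in prof]
def jl():
    o=[]
    for pts in ([(85,120,91),(85,-120,91),(-85,-120,91),(-85,120,91)],[(-125,53,94),(-125,97,94),(-85,97,94),(-85,53,94)],[(-150,47,80),(-150,103,80),(-75,103,80),(-75,47,80)],[(-75,-110,0),(-75,110,0),(75,110,0),(75,-110,0)]):
        o+=list(zip(pts,pts[1:]+pts[:1]))
    return o
def overlay(d,name,lines,p,x0,y0,w,h,s):
    im=cv2.resize(d["frame"][y0:y0+h,x0:x0+w,::-1],None,fx=s,fy=s,interpolation=cv2.INTER_CUBIC)
    for a,b in lines:
        q=((proj(d,W(p,[a,b]))-[x0,y0]+.5)*s*16).astype(int); cv2.line(im,tuple(map(int,q[0])),tuple(map(int,q[1])),(255,255,255),1,cv2.LINE_AA,4)
    return im
E
python3 - <<'E'
from ov import *
t=load("top0");s=load("scene0")
p=[0.4415,0.2202,-.0948]; j=[0.69040869,-0.07080643,-0.16876705]
a=overlay(t,"",wl(),p,165,200,40,50,8);b=overlay(s,"",wl(),p,155,170,55,50,8)
cv2.imwrite("pics/ow.png",np.hstack([a,b]))
a=overlay(t,"",jl(),j,235,150,60,60,7);b=overlay(s,"",jl(),j,245,150,55,60,7)
cv2.imwrite("pics/oj.png",np.hstack([a,b]))
E
```

```text
(no output)
```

View pics/ow.png

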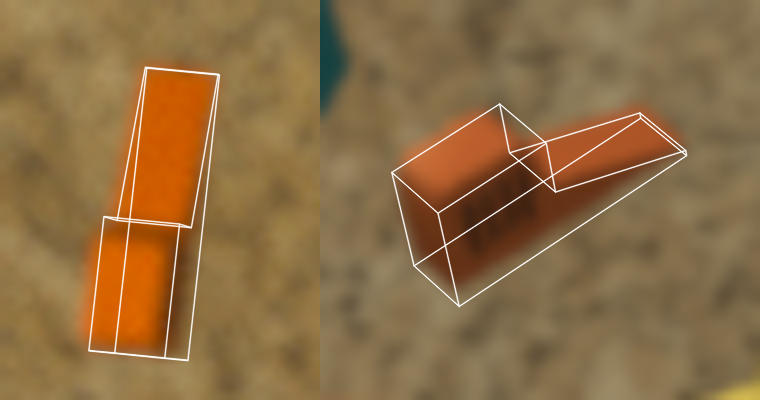

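View pics/oj.png

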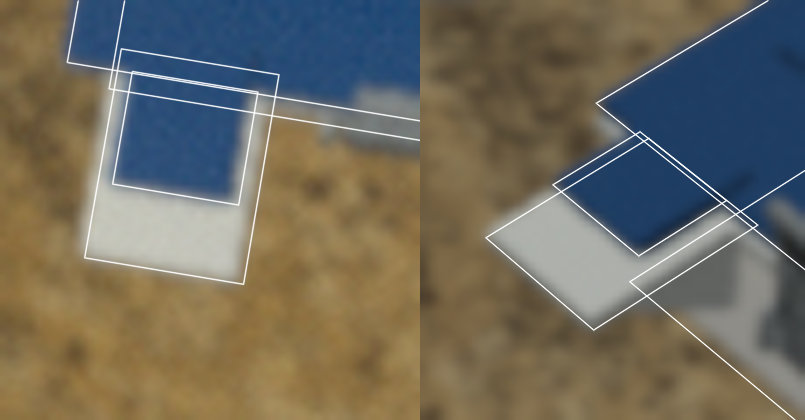

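```bash
cat > sil.py <<'E'
from ov import *
from scipy.optimize import minimize
S=8
def mask(d,x0,y0,w,h):
    im=cv2.resize(d["frame"][y0:y0+h,x0:x0+w],None,fx=S,fy=S,interpolation=cv2.INTER_CUBIC)
    hsv=cv2.cvtColor(im,cv2.COLOR_RGB2HSV); return ((hsv[...,0]<13)&(hsv[...,1]>165)).astype(np.uint8)
def ren(d,p,x0,y0,w,h):
    m=np.zeros((h*S,w*S),np.uint8)
    P=lambda L:((proj(d,W(p,L))-[x0,y0]+.5)*S*16).round().astype(np.int32)
    for hull in ([(x,y,z) for x in(-21,21) for y in(-12,12) for z in(0,44)],[(x,y,z) for x,z in((20,0),(20,21.4),(72,0),(72,2.5)) for y in(-12,12)]):
        cv2.fillConvexPoly(m,cv2.convexHull(P(hull)),1,shift=4)
    return m
def fitw(obs,p0):
    ms=[mask(d,*b) for d,b in obs]
    f=lambda p:sum(float((ren(d,p,*b)!=m).sum()) for (d,b),m in zip(obs,ms))
    best=None
    for dy in(-.15,0,.15):
        q=np.array(p0,float);q[2]+=dy
        r=minimize(f,q,method="Nelder-Mead",options=dict(initial_simplex=np.vstack([q]+[q+np.eye(len(q))[i]*[.006,.006,.1,.005][i] for i in range(len(q))]),xatol=1e-5,fatol=1))
        if best is None or r.fun<best.fun: best=r
    return best.x,best.fun/S/S,ms
E
python3 - <<'E'
from sil import *
t=load("top0");s=load("scene0")
ot=(t,(165,200,40,50));os_=(s,(155,170,55,50))
for obs in([ot],[os_],[ot,os_]): 
    x,f,ms=fitw(obs,[.4415,.2202,-.0948]); print(x,np.degrees(x[2]),f)
a=overlay(t,"",wl(),x,165,200,40,50,8);b=overlay(s,"",wl(),x,155,170,55,50,8)
A=np.hstack([a,b]);B=np.hstack(ms[:1]+[ms[1]])
cv2.imwrite("pics/ow2.png",A); print([m.sum()/64 for m in ms])
E
```

```text
[0.4755     0.0722     1.02186667] 58.54864722510171 0.359375
[ 0.44553336  0.2228149  -0.05735885] -3.286420171078231 78.78125
[ 0.44529321  0.22184757 -0.03637695] -2.084245436504175 483.765625
[np.float64(0.359375), np.float64(412.015625)]
```

View pics/ow2.png

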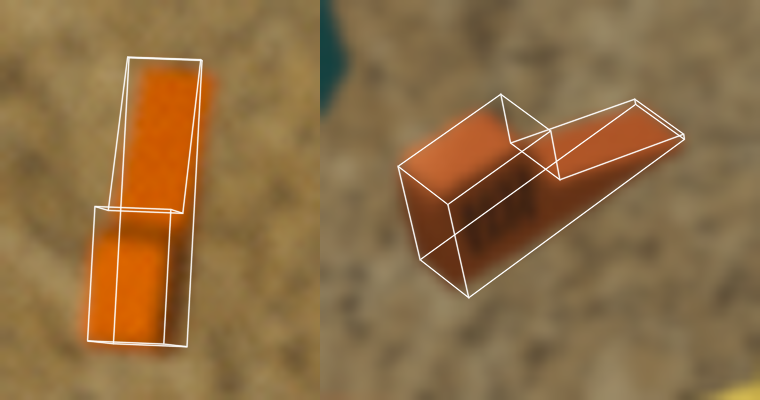

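```bash
sed -i 's/return ((hsv\[...,0\]<13).*/return ((hsv[...,0]<16)\&(hsv[...,1]>(190 if w==40 else 165))).astype(np.uint8)/' sil.py
python3 - <<'E'
from sil import *
t=load("top0");s=load("scene0")
ot=(t,(165,200,40,50));os_=(s,(155,170,55,50))
for q in((184,215),(181,237),(188,236),(172,225),(174,237)): print(q,cv2.cvtColor(t["frame"],cv2.COLOR_RGB2HSV)[q[1],q[0]])
for obs in([ot],[os_],[ot,os_]): 
    x,f,ms=fitw(obs,[.4415,.2202,-.0948]); print(x,np.degrees(x[2]),f,[m.sum()/64 for m in ms])
out=[]
for (d,b),m in zip([ot,os_],ms):
    im=overlay(d,"",wl(),x,*b,8); c,_=cv2.findContours(m,0,1); cv2.drawContours(im,c,-1,(255,0,255),1); out.append(im)
cv2.imwrite("pics/ow3.png",np.hstack(out))
E
```

```text
(184, 215) [ 13 255 203]
(181, 237) [ 14 255 218]
(188, 236) [ 17 163 127]
(172, 225) [ 19 139 134]
(174, 237) [ 17 135 174]
[ 0.44329037  0.22334877 -0.12620868] -7.231224772331858 40.234375 [np.float64(367.078125)]
[ 0.44504446  0.22207324 -0.03665609] -2.10023927433656 77.390625 [np.float64(413.046875)]
[ 0.44359667  0.22330241 -0.12236749] -7.011140727867174 126.5625 [np.float64(367.078125), np.float64(413.046875)]
```

View pics/ow3.png

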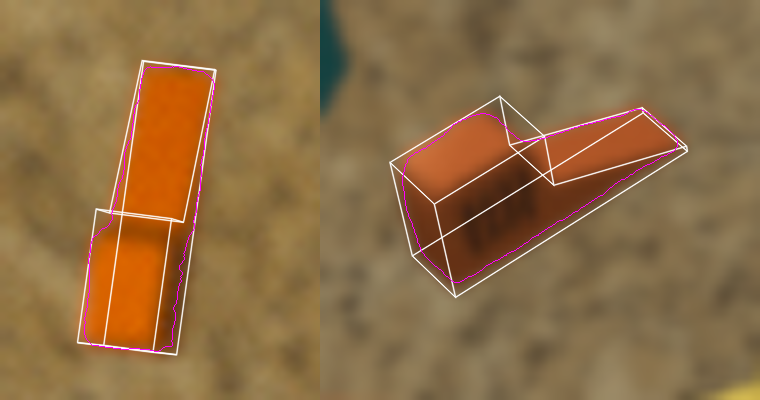

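```bash
python3 -c "
from go import *
rel([.4432,.2230,.11],-.124)"
```

```text
t 4.25 pos [0.4503 0.1014 0.1939] rot [-1.5688  0.0026 -0.2409] F [-3.7  5.3  0.8] op 0.0397
row [-0.0357  0.0842  0.1162] twist -6.7
```

Call:
{"op": "send_rows", "data": {
  "motion": [
    [[-0.012,0.0,0.04,-3],[-0.025,0.01,0.08,-5],[-0.036,0.04,0.115,-6.7],[-0.036,0.084,0.116,-6.7],[-0.036,0.084,0.116,-6.7],[-0.036,0.084,0.116,-6.7]]
  ]
}}

```text
time: 4.85
tool_pos: [0.4429, 0.2225, 0.1103]
tool_rot: [-1.569, 0.004, -0.124]
contact_force: [0.0, 0.1, 0.1]
opening: 0.0875
```

```bash
python3 -c "
from go import *
rel([.4432,.2230,.029],-.124)"
```

```text
t 4.85 pos [0.4429 0.2225 0.1103] rot [-1.5694  0.0039 -0.124 ] F [0.  0.1 0.1] op 0.0875
row [0.0005 0.0813 0.0004] twist -0.0
```

Call:
{"op": "send_rows", "data": {
  "motion": [
    [[0,0.04,0,0],[0,0.07,0,0],[0,0.081,0,0],[0,0.081,0,0],[0,0.081,0,0]]
  ]
}}

```text
time: 5.35
tool_pos: [0.4441, 0.2227, 0.0311]
tool_rot: [-1.568, 0.001, -0.125]
contact_force: [-0.2, 0.2, -0.6]
opening: 0.092
```

Call:
{"op": "send_rows", "data": {
  "motion": [
    [[0,0,0,0],[0,0,0,0],[0,0,0,0],[0,0,0,0],[0,0,0,0],[0,0,0,0],[0,0,0,0],[0,0,0,0]]
  ],
  "gripper": 0,
  "grip_force": 30
}}

```text
time: 6.15
tool_pos: [0.4441, 0.2227, 0.031]
tool_rot: [-1.568, 0.001, -0.125]
contact_force: [0.3, 0.7, 0.5]
opening: 0.0321
```

Call:
{"op": "send_rows", "data": {
  "motion": [
    [[0,0,0,0],[0,0,0,0],[0,0,0,0]]
  ]
}}

```text
time: 6.45
tool_pos: [0.444, 0.2227, 0.031]
tool_rot: [-1.568, 0.001, -0.125]
contact_force: [0.2, 0.2, -0.4]
opening: 0.0239
```

```bash
python3 -c "
from go import *
from h import *
from cell import read_camera
rel([.4432,.2230,.029],-.124)
d=read_camera('scene');crop(d,'s4',120,110,150,120,5)
pickle.dump(d,open('scene2.pkl','wb'))"
```

```text
t 6.45 pos [0.444  0.2227 0.031 ] rot [-1.5683e+00  1.5000e-03 -1.2480e-01] F [ 0.2  0.2 -0.4] op 0.0239
row [-0.0009  0.002   0.0002] twist -0.04
```

View pics/s4.png

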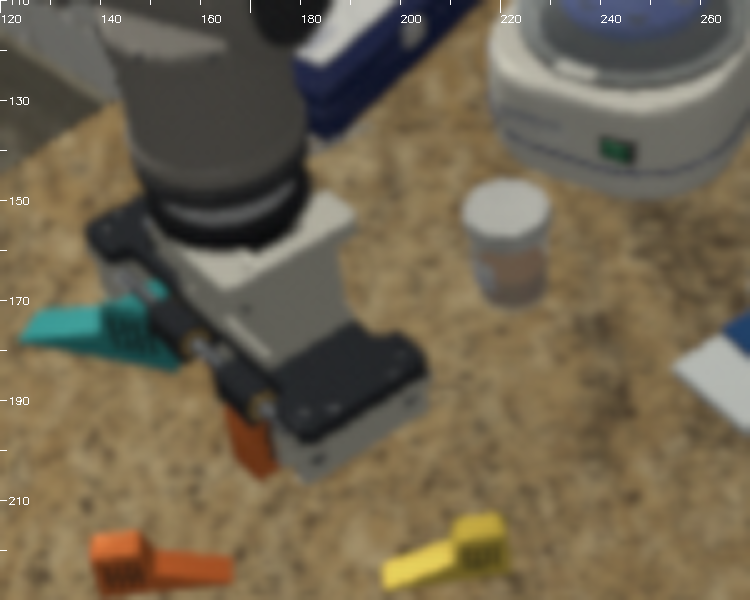

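```bash
python3 -c "
from go import *
rel(jw(-.216,.075,.15),JP[2])"
```

```text
t 6.5 pos [0.444  0.2227 0.031 ] rot [-1.5683e+00  1.5000e-03 -1.2480e-01] F [0.6 0.6 0.1] op 0.0241
row [ 0.0683 -0.1196 -0.1758] twist 2.52
```

Call:
{"op": "send_rows", "data": {
  "motion": [
    [[0,-0.02,0,0],[0,-0.06,0,0],[0,-0.1,0,0],[0.01,-0.12,-0.04,0.5],[0.03,-0.12,-0.08,1.5],[0.05,-0.12,-0.12,2.5],[0.068,-0.12,-0.155,2.5],[0.068,-0.12,-0.176,2.5]]
  ]
}}

```text
time: 7.3
tool_pos: [0.4913, 0.0365, 0.1505]
tool_rot: [-1.569, -0.0, -0.171]
contact_force: [-0.3, 0.2, -0.8]
opening: 0.0237
```

Call:
{"op": "send_rows", "data": {
  "motion": [
    [[0,0,0,0],[0,0,0,0]]
  ]
}}

```text
time: 7.5
tool_pos: [0.4912, 0.0363, 0.1504]
tool_rot: [-1.568, 0.0, -0.172]
contact_force: [-0.8, 0.0, -0.8]
opening: 0.0235
```

```bash
python3 -c "
from go import *
from h import *
from cell import read_camera
rel(jw(-.216,.075,.115),JP[2]);jar()
for n in('scene','top'):
  d=read_camera(n);pickle.dump(d,open(n+'3.pkl','wb'))
crop(load('scene3'),'s5',200,110,130,110,6)
crop(load('top3'),'t5',215,150,90,90,6)"
```

```text
t 7.5 pos [0.4912 0.0363 0.1504] rot [-1.5685  0.     -0.1722] F [-0.8  0.  -0.8] op 0.0235
row [-0.0017  0.0354  0.0028] twist -0.19
jar pos mm [-214.3   72.1  150.4]
```

View pics/s5.png

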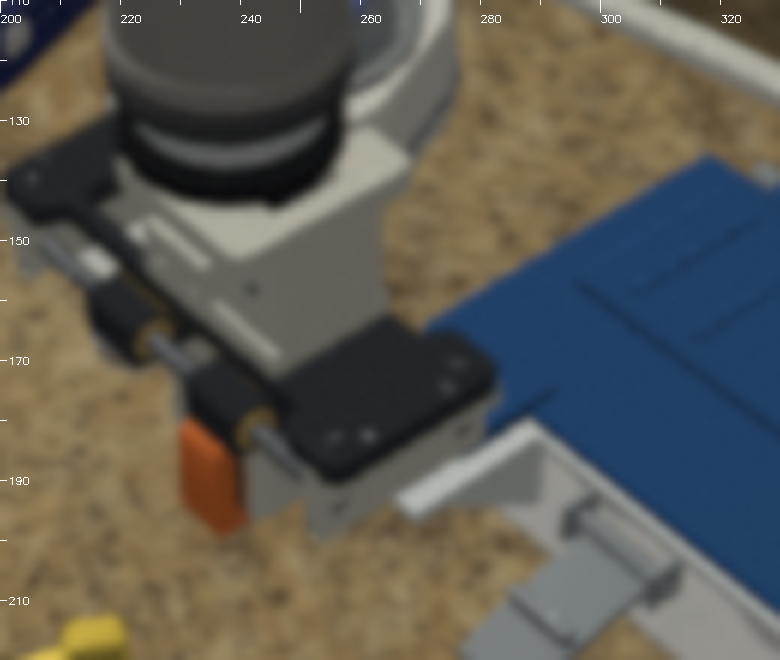

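View pics/t5.png

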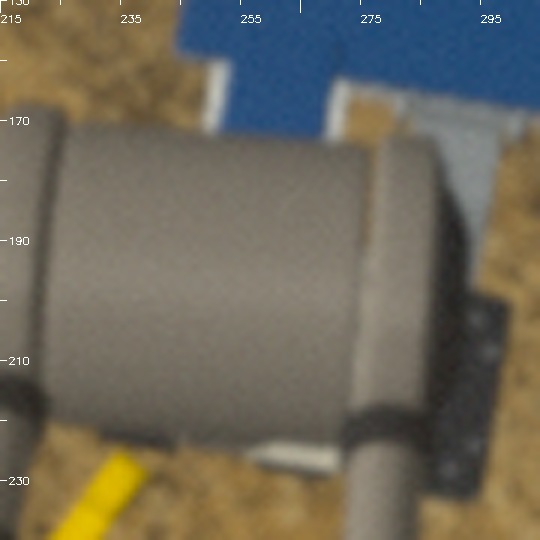

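```bash
python3 -c "
from go import *
from ov import *
d=load('scene3')
p=[*jw(-.2143,.0721,0)[:2],-.1722,.1194]
cv2.imwrite('pics/ow4.png',overlay(d,'',wl()+[],p,215,160,80,60,9))
print(proj(d,W(p,[(-21,-12,0),(-21,12,0)])))"
```

```text
[[236.38554537 199.86069619]
 [229.73424106 193.70738459]]
```

View pics/ow4.png

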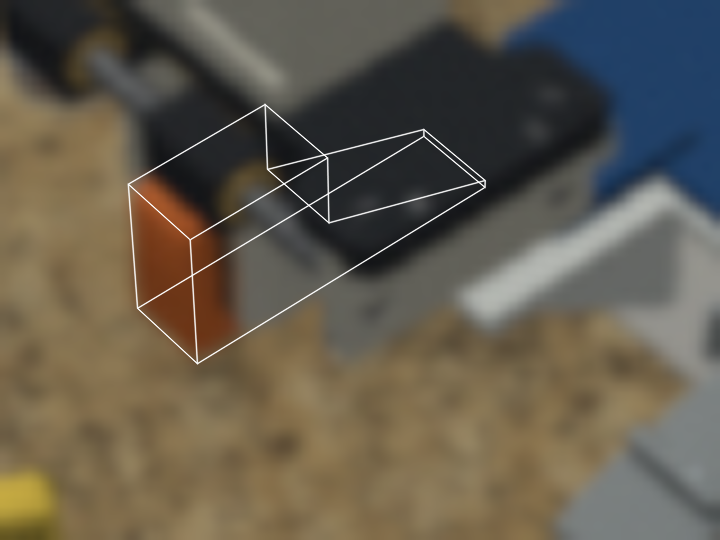

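Call:
{"op": "send_rows", "data": {
  "motion": [
    [[0.003,0.015,0.002,0],[0.007,0.03,0.003,0],[0.009,0.036,0.003,0],[0.009,0.036,0.003,0],[0.009,0.037,0.003,0],[0.009,0.037,0.003,0]]
  ]
}}

```text
time: 8.2
tool_pos: [0.5006, 0.0391, 0.114]
tool_rot: [-1.568, -0.001, -0.169]
contact_force: [0.4, -0.4, -1.6]
opening: 0.0239
```

Call:
{"op": "send_rows", "data": {
  "motion": [
    [[0,0.001,0,0],[0,0.002,0,0],[0,0.002,0,0]]
  ]
}}

```text
time: 8.5
tool_pos: [0.5006, 0.0391, 0.1121]
tool_rot: [-1.568, -0.001, -0.17]
contact_force: [-0.4, -0.4, -0.9]
opening: 0.0239
```

```bash
python3 -c "
from go import *
rel(jw(-.205,.075,.111),JP[2]);jar()"
```

```text
t 8.5 pos [0.5006 0.0391 0.1121] rot [-1.5683e+00 -9.0000e-04 -1.6960e-01] F [-0.4 -0.4 -0.9] op 0.0239
row [ 0.0006  0.0011 -0.0015] twist -0.05
jar pos mm [-205.6   76.5  112.1]
```

Call:
{"op": "send_rows", "data": {
  "motion": [
    [[0,0.0005,-0.001,0],[0,0.001,-0.001,0],[0,0.001,-0.001,0],[0,0.001,-0.001,0]]
  ]
}}

```text
time: 8.9
tool_pos: [0.5004, 0.0381, 0.1111]
tool_rot: [-1.568, -0.001, -0.17]
contact_force: [-0.2, 1.1, -0.3]
opening: 0.0239
```

Call:
{"op": "send_rows", "data": {
  "motion": [
    [[0,0.0005,0,0],[0,0.001,0,0],[0,0.001,0,0],[0,0.001,0,0]]
  ]
}}

```text
time: 9.3
tool_pos: [0.5005, 0.0381, 0.1106]
tool_rot: [-1.568, -0.001, -0.17]
contact_force: [-3.2, 0.3, 4.8]
opening: 0.0238
```

Call:
{"op": "send_rows", "data": {
  "motion": [
    [[0.004,0,0,0],[0.008,0,0,0],[0.012,0,0,0],[0.015,0,0,0],[0.015,0,0,0]]
  ]
}}

```text
time: 9.8
tool_pos: [0.516, 0.0355, 0.1107]
tool_rot: [-1.568, -0.002, -0.17]
contact_force: [1.1, 0.5, 1.0]
opening: 0.0238
```

```bash
python3 -c "
from go import *
rel(jw(-.18,.075,.111),JP[2]);jar()"
```

```text
t 9.8 pos [0.516  0.0355 0.1107] rot [-1.5682 -0.0025 -0.1697] F [1.1 0.5 1. ] op 0.0238
row [ 0.0098 -0.0003 -0.0004] twist -0.05
jar pos mm [-189.8   75.5  110.7]
```

Call:
{"op": "send_rows", "data": {
  "motion": [
    [[0.002,0,0,0],[0.003,0,0,0],[0.003,0,0,0]]
  ]
}}

```text
time: 10.1
tool_pos: [0.5191, 0.0349, 0.1107]
tool_rot: [-1.568, -0.003, -0.17]
contact_force: [-0.9, 0.3, 2.3]
opening: 0.0235
```

Call:
{"op": "send_rows", "data": {
  "motion": [
    [[0.002,0,0,0],[0.002,0,0,0]]
  ]
}}

```text
time: 10.3
tool_pos: [0.5213, 0.0345, 0.1107]
tool_rot: [-1.568, -0.003, -0.17]
contact_force: [-1.0, 0.4, 2.9]
opening: 0.024
```

Call:
{"op": "send_rows", "data": {
  "motion": [
    [[0.002,0,0,0],[0.002,0,0,0]]
  ]
}}

```text
time: 10.5
tool_pos: [0.5225, 0.0344, 0.1108]
tool_rot: [-1.568, -0.001, -0.17]
contact_force: [-5.0, 1.0, 8.0]
opening: 0.0238
```

Call:
{"op": "send_rows", "data": {
  "motion": [
    [[0.002,0,0,0],[0.002,0,0,0]]
  ]
}}

```text
time: 10.7
tool_pos: [0.523, 0.0343, 0.1109]
tool_rot: [-1.568, 0.003, -0.169]
contact_force: [-8.1, 1.5, 9.0]
opening: 0.0238
```

Call:
{"op": "send_rows", "data": {
  "motion": [
    [[0.002,0,0,0],[0.002,0,0,0]]
  ]
}}

```text
time: 10.9
tool_pos: [0.5233, 0.0343, 0.111]
tool_rot: [-1.569, 0.007, -0.169]
contact_force: [-9.2, 1.1, 10.2]
opening: 0.0239
```

Call:
{"op": "send_rows", "data": {
  "motion": [
    [[0.002,0,0,0],[0.002,0,0,0]]
  ]
}}

```text
time: 11.1
tool_pos: [0.5234, 0.0343, 0.1111]
tool_rot: [-1.569, 0.011, -0.169]
contact_force: [-9.9, 1.0, 10.5]
opening: 0.024
```

```bash
python3 -c "
from go import *
rel(jw(-.18,.075,.111),JP[2]);jar()"
```

```text
t 11.1 pos [0.5234 0.0343 0.1111] rot [-1.5689  0.0107 -0.1689] F [-9.9  1.  10.5] op 0.024
row [ 0.0022  0.     -0.0006] twist -0.01
jar pos mm [-182.2   75.6  111.1]
```

Call:
{"op": "send_rows", "data": {
  "motion": [
    [[0.002,-0.001,0,0],[0.004,-0.0015,0,0],[0.004,-0.0015,0,0],[0.004,-0.0015,0,0]]
  ]
}}

```text
time: 11.5
tool_pos: [0.5252, 0.034, 0.1116]
tool_rot: [-1.569, 0.016, -0.169]
contact_force: [-7.7, 1.4, 3.3]
opening: 0.0238
```

```bash
python3 -c "
from go import *
from h import *
from cell import read_camera
rel(jw(-.18,.075,.111),JP[2]);jar()
d=read_camera('scene');pickle.dump(d,open('scene4.pkl','wb'))
crop(d,'s6',220,120,110,90,7)"
```

```text
t 11.5 pos [0.5252 0.034  0.1116] rot [-1.5693  0.0164 -0.1687] F [-7.7  1.4  3.3] op 0.0238
row [ 0.0005  0.0006 -0.0006] twist 0.0
jar pos mm [-180.5   75.6  111.6]
```

View pics/s6.png

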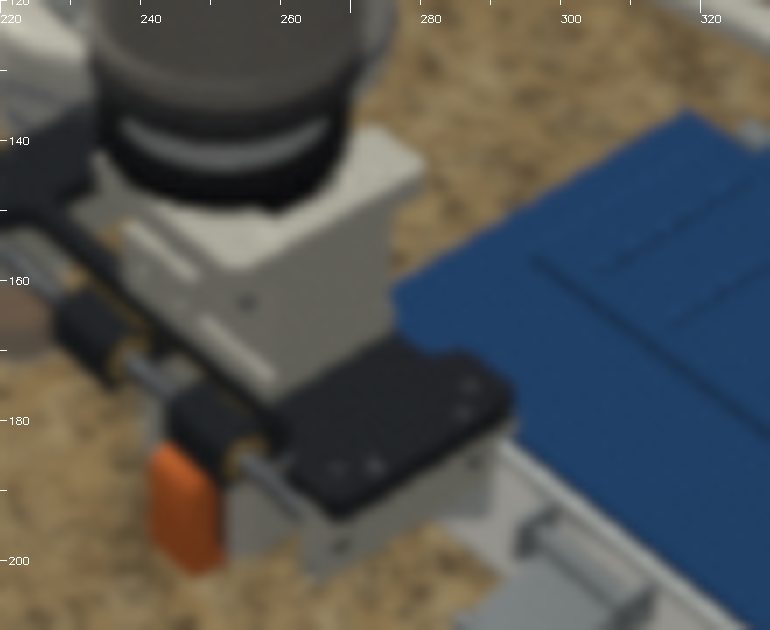

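Call:
{"op": "send_rows", "data": {
  "motion": [
    [[0.003,0.0005,0,0],[0.005,0.001,0,0],[0.007,0.001,0,0],[0.009,0.001,0,0],[0.01,0.001,0,0],[0.01,0.001,0,0]]
  ]
}}

```text
time: 12.15
tool_pos: [0.5318, 0.033, 0.1106]
tool_rot: [-1.57, 0.024, -0.168]
contact_force: [-13.5, 3.0, 15.0]
opening: 0.0242
```

```bash
python3 -c "
from go import *
from h import *
from cell import read_camera
rel(jw(-.17,.075,.111),JP[2]);jar()
for n in('scene','top'):
  d=read_camera(n);pickle.dump(d,open(n+'5.pkl','wb'))
d=load('scene5')
crop(d,'s7',260,110,150,125,5)"
```

```text
t 12.15 pos [0.5318 0.033  0.1106] rot [-1.5695  0.0237 -0.1684] F [-13.5   3.   15. ] op 0.0242
row [ 0.0037 -0.0004 -0.0007] twist 0.02
jar pos mm [-173.8   75.7  110.6]
```

View pics/s7.png

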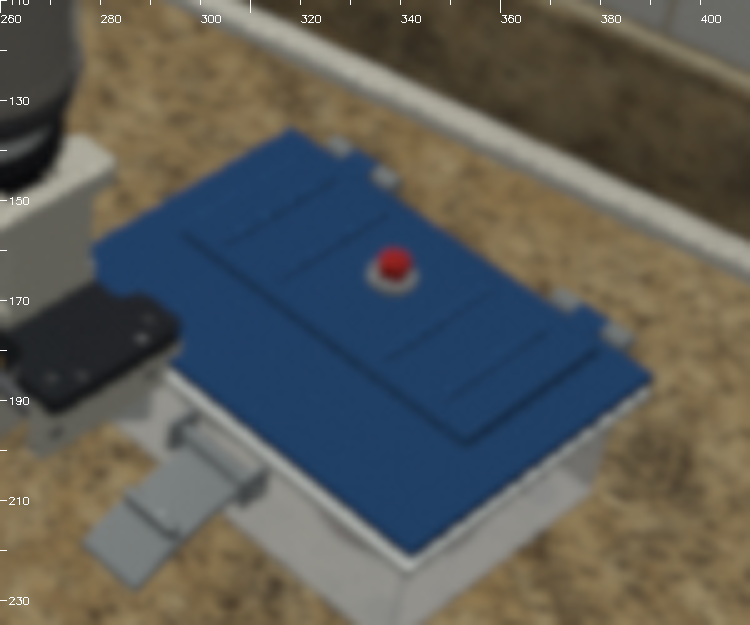

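```bash
cat > lift.py <<'E'
import sys
from go import *
from ov import *
def lift(b,a='scene0'):
    A=load(a)["frame"];B=load(b)["frame"]; s=load(a)
    g=lambda I:I[...,0].astype(np.float32)  # red channel: lid dark, rim bright
    pts={'corner':(-85,-120,91),'front-.09':(-85,-90,91),'front-.06':(-85,-60,91),'panelcorner':(-23,-95,98),'backright(ref)':(85,-120,91),'valve':(0,0,112)}
    for k,L in pts.items():
        P=W(JP,[L]);q,q2=proj(s,P)[0],proj(s,P+[0,0,.01])[0]; lev=(85+119)/(85-L[0]) if L[0]<80 else 1
        x,y=q.round().astype(int); r=9
        T=cv2.resize(g(A)[y-r:y+r+1,x-r:x+r+1],None,fx=8,fy=8,interpolation=cv2.INTER_CUBIC)
        R_=6; S_=cv2.resize(g(B)[y-r-R_:y+r+1+R_,x-r-R_:x+r+1+R_],None,fx=8,fy=8,interpolation=cv2.INTER_CUBIC)
        m=cv2.matchTemplate(S_,T,cv2.TM_CCOEFF_NORMED);_,v,_,l=cv2.minMaxLoc(m)
        d=(np.array(l)/8-R_); u=(q2-q)/10; print(k,"shift",d,"px/mm",u.round(3),"lip lift mm",round(d@u/(u@u)*lev,1),"score",round(v,3))
if __name__=="__main__":
    for b in sys.argv[1:]: print(b);lift(b)
E
python3 lift.py scene1 scene4 scene5
```

```text
scene1
corner shift [0. 0.] px/mm [ 0.065 -0.29 ] lip lift mm 0.0 score 1.0
front-.09 shift [0. 0.] px/mm [ 0.056 -0.292] lip lift mm 0.0 score 1.0
front-.06 shift [0. 0.] px/mm [ 0.048 -0.293] lip lift mm 0.0 score 1.0
panelcorner shift [0. 0.] px/mm [ 0.071 -0.297] lip lift mm 0.0 score 0.996
backright(ref) shift [0. 0.] px/mm [ 0.095 -0.296] lip lift mm 0.0 score 1.0
valve shift [0. 0.] px/mm [ 0.051 -0.305] lip lift mm 0.0 score 0.999
scene4
corner shift [ 0.   -0.25] px/mm [ 0.065 -0.29 ] lip lift mm 1.0 score 0.997
front-.09 shift [-0.625 -0.75 ] px/mm [ 0.056 -0.292] lip lift mm 2.5 score 0.998
front-.06 shift [ 0.125 -0.125] px/mm [ 0.048 -0.293] lip lift mm 0.6 score 0.998
panelcorner shift [ 0.125 -0.25 ] px/mm [ 0.071 -0.297] lip lift mm 1.7 score 0.995
backright(ref) shift [0. 0.] px/mm [ 0.095 -0.296] lip lift mm 0.0 score 1.0
valve shift [ 0.    -0.125] px/mm [ 0.051 -0.305] lip lift mm 1.0 score 0.998
scene5
corner shift [ 0.   -0.75] px/mm [ 0.065 -0.29 ] lip lift mm 3.0 score 0.989
front-.09 shift [-0.25  -0.875] px/mm [ 0.056 -0.292] lip lift mm 3.3 score 0.992
front-.06 shift [ 0.25 -0.5 ] px/mm [ 0.048 -0.293] lip lift mm 2.2 score 0.994
panelcorner shift [ 0.625 -0.875] px/mm [ 0.071 -0.297] lip lift mm 6.2 score 0.991
backright(ref) shift [ 0.    -0.125] px/mm [ 0.095 -0.296] lip lift mm 0.4 score 0.998
valve shift [ 0.125 -0.375] px/mm [ 0.051 -0.305] lip lift mm 3.0 score 0.999
```

Call:
{"op": "send_rows", "data": {
  "motion": [
    [[0.003,-0.001,0,0],[0.005,-0.0015,0,0],[0.006,-0.0015,0,0],[0.007,-0.0015,0,0],[0.007,-0.0015,0,0],[0.007,-0.0015,0,0]]
  ]
}}

```text
time: 12.85
tool_pos: [0.5363, 0.0323, 0.111]
tool_rot: [-1.57, 0.03, -0.168]
contact_force: [-8.6, 1.4, 2.6]
opening: 0.0239
```

```bash
python3 -c "
from go import *
from h import *
from cell import read_camera
rel(jw(-.1694,.075,.111),JP[2]);jar()
for n in('scene','top'):
  d=read_camera(n);pickle.dump(d,open(n+'6.pkl','wb'))
"; python3 lift.py scene6
```

```text
t 12.85 pos [0.5363 0.0323 0.111 ] rot [-1.5698  0.0299 -0.1681] F [-8.6  1.4  2.6] op 0.0239
row [-0.0001  0.     -0.0008] twist 0.04
jar pos mm [-169.3   75.8  111. ]
scene6
corner shift [-0.25 -1.  ] px/mm [ 0.065 -0.29 ] lip lift mm 3.7 score 0.986
front-.09 shift [-0.375 -1.   ] px/mm [ 0.056 -0.292] lip lift mm 3.7 score 0.992
front-.06 shift [ 0.25 -0.5 ] px/mm [ 0.048 -0.293] lip lift mm 2.2 score 0.994
panelcorner shift [-0.75  -0.125] px/mm [ 0.071 -0.297] lip lift mm -0.3 score 0.987
backright(ref) shift [ 0.    -0.125] px/mm [ 0.095 -0.296] lip lift mm 0.4 score 0.998
valve shift [ 0.125 -0.5  ] px/mm [ 0.051 -0.305] lip lift mm 4.0 score 0.998
```

```bash
python3 - <<'E'
from go import *
from ov import *
s=load('scene0');t0=load('top0')
def ecc(a,b,q,rx,ry):
    g=lambda I:cv2.cvtColor(I,cv2.COLOR_RGB2GRAY).astype(np.float32)
    x,y=q.round().astype(int); A=g(a["frame"])[y-ry:y+ry+1,x-rx:x+rx+1];B=g(b["frame"])[y-ry-4:y+ry+5,x-rx-4:x+rx+5]
    M=np.array([[1,0,4],[0,1,4]],np.float32)
    cc,M=cv2.findTransformECC(A,B,M,cv2.MOTION_TRANSLATION,(3,300,1e-6),None,3); return M[:,2]-4,cc
for n in('scene4','scene5','scene6'):
    b=load(n)
    for k,L,r in(('valve',(0,0,112),(8,8)),('corner',(-85,-120,91),(8,7)),('panelR',(-23,-60,98),(9,7)),('panelC',(-23,-95,98),(9,7))):
        P=W(JP,[L]);q=proj(s,P)[0];u=(proj(s,P+[0,0,.01])[0]-q)/10;lev=204/(85-L[0])
        try:
            d,cc=ecc(s,b,q,*r); print(n,k,d.round(2),"lift",round(float(d@u/(u@u)*lev),2),round(float(d[1]/u[1]*lev),2),round(cc,3))
        except cv2.error as e: print(n,k,"fail")
E
```

```text
scene4 valve [ 0.08 -0.11] lift 0.98 0.9 0.999
scene4 corner [ 0.06 -0.4 ] lift 1.62 1.65 0.998
scene4 panelR [-0.27 -0.36] lift 1.87 2.31 0.988
scene4 panelC [-0.36 -0.44] lift 2.15 2.81 0.929
scene5 valve [ 0.11 -0.43] lift 3.41 3.37 0.997
scene5 corner [-0.01 -1.01] lift 3.97 4.17 0.988
scene5 panelR [ 0.06 -0.53] lift 3.29 3.35 0.981
scene5 panelC [-0.26 -0.87] lift 4.85 5.51 0.911
scene6 valve [ 0.14 -0.59] lift 4.68 4.63 0.996
scene6 corner [-0.31 -1.23] lift 4.55 5.07 0.988
scene6 panelR [-0.07 -0.95] lift 5.69 6.02 0.986
scene6 panelC [-0.42 -1.08] lift 5.88 6.84 0.899
```

```bash
python3 -c "
from go import *
from h import *
from cell import read_camera
for i in range(4): d=read_camera('scene')
pickle.dump(d,open('scene7.pkl','wb'));rel(jw(-.1694,.075,.111),JP[2]);jar()
cv2.imwrite('pics/s8.png',d['frame'][:,:,::-1])"
```

```text
t 13.15 pos [0.5363 0.0323 0.111 ] rot [-1.5698  0.03   -0.1682] F [-8.7  2.   2.9] op 0.024
row [-0.0001  0.     -0.0008] twist 0.03
jar pos mm [-169.3   75.8  111. ]
```

View pics/s8.png

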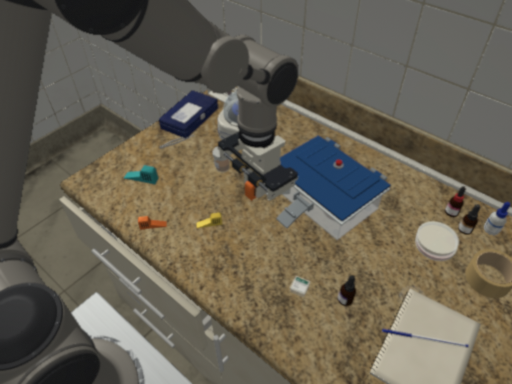

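The pose is steady, the latch is down, and the pot (221,157), bottle (347,291) and coverslip box (300,285) are where they started. Handing in.

```bash
python3 -c "
from cell import hand_in
print(hand_in())"
```

```text
the job is handed in; nothing more can be done
None
```

I've handed the job in: the latch is open, and the gripper is still holding the orange wedge under the lid's lip, with the lid resting on it. It took about 13 s of robot time; the hand-in gave no verdict.

- **Latch:** I swung the grey lever outwards and down until it lay about level (seen in the picture, angle not measured).
- **Wedge:** I gripped the larger orange wedge by its block (opening 24 mm) and slid it along the ledge, tip first. It first met resistance about where it should start to lift the lid, roughly 13 mm past the ledge mouth.
- **Lid lift:** From how far the wedge went in, the lip is up about 5 mm. Four spots on the lid in the pictures gave 4.6–5.9 mm, and cruder template matching gave lower, scattered values (about 4 mm at the clearer spots). All are well under 9 mm.
- **Steadiness:** The arm held the same pose over the last 0.3 s, pushing with about 9 N. The largest forces I saw were about 15 N in any one direction.
- **Bystanders:** The pot, stain bottle and coverslip box look unmoved in the last picture.
- **Disagreed:** The tool tipped about 1.7° nose-down under the push. Its height suggests the wedge stayed flat on the ledge, but the wedge tip and lip were hidden from both cameras, so I could not see this directly.

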